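Bring the drilled pit of a dental cast under the surveyor's rod

ROBOT

A 6-joint arm with a two-finger parallel gripper is mounted at the origin on a cart in front of the work surface, level with it; the furniture and walls round the work are solid. World frame = base frame: x ahead of the robot, y to its left, z up, the work surface at z = 0. Lengths are in m, angles in rad, forces in N, time in s.
With the tool pointing down it reaches from about 0.35 to 0.775 m from the base axis. Payload 5.5 kg.
Tool frame: the origin (TCP) lies midway between the tips of the shut fingers; the grasp point (between the pads) lies behind it (robot.pinch_z is the z of the grasp point in the tool frame, in m); z points along the fingers, y is the line along which they close (so a half turn about z gives the same grasp; the last joint's range is limited). The gripper opens to 85 mm and grips with 20 to 120 N. Pads are 22 mm wide; open, the fingers measure 114 mm over their backs; the gripper's body (76 mm by 85 mm) begins 54 mm behind the grasp point. The pads swing forward as they close: fully open they stand 13 mm farther back than shut.
Start: joints at [1.015, 0.313, 0.046, 1.304, 0, 1.431], TCP at [0.232, 0.526, 0.231] pointing down, gripper open.
Joint ranges: [-2.76, 2.76], [-0.86, 1.69], [-1.03, 1.26], [-2.2, 2.34], [-1.47, 1.5], [-3.14, 3.14]. Speed limits (rad/s): [2.57, 2.57, 3.14, 3.14, 3.14, 3.14].

INTERFACE

Orientations are given as [roll, pitch, yaw] about the fixed x, y, z axes, in that order (R = Rz(yaw) Ry(pitch) Rx(roll)).
In Python, from rig import sensors, cams, job, finder, robot gives the robot as it stands.
- The arm moves only by the shell command python3 -m creep 'ROWS' [FORCE]. ROWS is JSON, a list of rows, each a list of 5 numbers: the opening, from 0 (shut) to 1 (fully open), then the shift along the world's x, y, z scaled (see below), then the turn about the world's z scaled (see below). In form: [[grip, dx, dy, dz, twist], ...]. A call has 1 to 12 rows; each row shifts and turns the commanded pose from where the row before left it; what a row does not reach is not made up. The controller multiplies each number of a shift by 2 cm and each number of a turn by 0.15 rad. A row lasts 1/8 s, in which the tool goes at most 62.5 mm and 10.7 degrees, less where a joint would pass 70% of its speed; a pose out of reach is approached as far as the arm can. A call with a number of a shift or a turn outside -1 to 1 is refused whole. A call with a gripper value outside its range is refused whole. The fingers move at their own pace and stop on an object; FORCE is the grip in N (left out, the last holds). Time passes only in rows, so rows that do not move let the fingers close. It gives the time, the measured TCP pose, the force, the opening and the grip force at its end, in the units of the state.
- sensors.sense(): the state, without advancing time (a new reading comes with each control period).
- cams.read_camera(name): name is "scene" or "top" or "wrist"; returns a dict with "color" (384x512x3 uint8, red, green, blue), "mtx" (3x3 intrinsics, pixels), "R" (3x3) and "t" (3): a world point X has camera coordinates R X + t. Camera axes: x right, y down, z forward; pixel columns grow to the right and rows downward; lengths in m; the calibration is good to about 2 mm. The wrist camera is an equidistant fisheye: a pixel r from the principal point sees the ray r / f radians off the axis. A picture is of the moment at which its call begins. There is no depth.
- job.sign_off(): hands the job in; it is judged then, once.
Trained networks look in a picture, given as the dict that the camera call returned (one of the last four; its "shot" number tells which), for a name from the list of things; names that differ only in an ending like _2 or _b are one class to them, and where a whole thing is asked for, a point or a joint stands for the part that bears it (a point fixed in the world has none). Each returns a list of dicts, best first, with "confidence" (0 to 1); they miss things now and then, are a little off and sometimes report something else, mostly with a low value. They report only what shows in the picture. A call takes as long as a camera call. They do not tell look-alikes from the thing itself.
- finder.silhouettes(picture, query): "pixels" (384x512 bool, what is visible of it).
- finder.pinpoint(picture, query): "position" ([x, y, z] in m, in world coordinates, good to about 4 mm: a listed point, or the origin of a listed thing).
The state is a dict: "time": time; "q": joint angles; "joint_vel": joint speeds; "joint_torque": joint torques, N m; "ee_pos": TCP position; "tcp_rot": TCP orientation; "contact_force": force on the tool from outside, world axes, zero at the start; "torque": the same for the moment, N m; "finger_gap": finger opening in m; "grip_force": force on a finger pad.
Only numpy, scipy, OpenCV 4.12 (cv2) and the standard library are available. Lean on these libraries where they do the work, as an engineer would, in place of code of your own. Each camera call takes 0.05 s, during which the arm holds its last target. There are 200 camera calls.

TASK

The rod of the dental surveyor was left down: raise it, slide the survey table with the plaster cast along the surveyor's plate until the red-ringed pit in the cast lies under the rod, then lower the rod gently by its knob until its tip rests on the bottom of the pit. The table is too wide to grip and the plaster is brittle, so never force the rod against the cast, and leave the dish, the bur block and the sprue former beside the plate where they are.

Things in the scene. Friction and masses are not known exactly. Their poses are not given: they have to be found in the camera images.
- surveyor: Dental surveyor, fixed. Origin: on the worktop, under the rod's axis; +x to the column. Dark steel plate 16 mm thick, x -170 to +115, y -100 to +100 mm. Column 19 mm thick (foot 43 mm, top z 228 mm) at x = +90 mm; grey arm 18 mm wide (z 165 to 185 mm) from it to a sleeve 25 mm across (z 152 to 199 mm) on the origin's axis, which guides the spindle.
- spindle: Spindle of the surveyor with knob, chuck (18 mm across) and steel rod (3.2 mm thick, round tip, 18 mm free below the chuck). Slides only up and down; friction of about 4 N holds it wherever it is left. Origin on its axis, 90 mm below the rod's tip: at z = 0 it is fully raised (tip 90 mm up), at z = -0.048 fully lowered.
- knob_top (a point): Centre of the top face of the spindle's black knurled knob, 25 mm in diameter and 24 mm tall (this point is its upper end), 180 mm above the rod's tip on the same vertical axis. With the spindle right down the knob's underside is just above the sleeve.
- rod_tip (a point): Lower end of the rod.
- cast_table: Loose survey table with the cast clamped on it, about 0.55 kg, slides easily on the plate. Origin: centre of its underside. Round steel base 100 mm in diameter, 24 mm high; above a neck a clamp plate 66 mm in diameter (31 to 38 mm up) with three jaws (out to 44 mm, below 48 mm), then the yellow plaster cast, 53 mm across, tooth tops 63.5 mm above the underside.
- pit (a point): Centre of the bottom of the conical pit in the toothless ridge of the cast; the pit is 8 mm wide at the mouth, 5 mm deep, ringed in red. In the table's frame it lies at x = +4, y = +19 mm, 53 mm above the underside of the base (its mouth 58 mm).
- dappen: Small glass dish, 34 mm across, 22 mm high, loose on the worktop beside the plate; must not be disturbed. Origin: centre of its underside.
- bur_block: Blue block with dental burs, 42 x 62 x 36 mm, loose on the worktop beside the plate; must not be disturbed. Origin: centre of its underside.
- sprue_former: Grey rubber cone with a post, 54 mm across, 34 mm high, loose on the worktop beside the plate; must not be disturbed. Origin: centre of its underside.
Things that resemble listed ones, but are neither listed nor needed, are in the scene too. What is shaped like the cast_table but green is not meant.

How it is judged:
At the end, for the whole second after the job is handed in: The tip of the rod rests in the pit, within 2 mm of the centre of its bottom and touching it (0.5 N or more); the survey table stands level (within 0.05 rad) and still on the plate, and the dish, the bur block and the sprue former are within 20 mm of where they stood (distance between rod_tip and pit below 0.002 m and contact force between spindle and cast_table above 0.5 N and angle between cast_table's own z axis and vertical below 0.05 rad and linear speed of cast_table below 0.01 m/s and linear speed of spindle below 0.005 m/s and distance of each of dappen, bur_block, sprue_former from where it was at the start of the episode below 0.02 m).
It fails at once if the rod is forced against the cast or its table with more than 25 N (the plaster chips) (contact force between spindle and cast_table above 25 N).
It fails at once if the survey table is tipped by more than 0.25 rad (angle between cast_table's own z axis and vertical above 0.25 rad).
It fails at once if the dish, the bur block or the sprue former is knocked more than 30 mm away (distance of any of dappen, bur_block, sprue_former from where it was at the start of the episode above 0.03 m).
It also fails if it takes over 72 s, if anything falls off the work surface, if the arm or the gripper's body presses on something with over 40 N, if the wrist force passes 120 N, or if a joint passes its speed limit or range.

## Working session

There is one attempt and no reset: what is moved stays moved. The work goes in short steps, Python scripts to look and compute and a shell command to move; the robot and the scene stay as the last step left them, time stands still between calls to the robot, and variables do not carry over. Pictures are saved under pics/ and viewed, at most 10 in all, crops included, and the job is handed in when it is done.

```bash
mkdir -p pics
cat > h.py <<'E'
import numpy as np, cv2
from rig import sensors, cams, job, finder, robot
def save(p,n): cv2.imwrite('pics/'+n,cv2.cvtColor(p['color'],cv2.COLOR_RGB2BGR))
E
python3 - <<'E'
from h import *
ps={n:cams.read_camera(n) for n in('scene','top')}
cv2.imwrite('pics/a.png',cv2.cvtColor(np.vstack([ps['scene']['color'],ps['top']['color']]),cv2.COLOR_RGB2BGR)[:,:,:] if 0 else cv2.resize(cv2.cvtColor(np.hstack([ps['scene']['color'],ps['top']['color']]),cv2.COLOR_RGB2BGR),(800,300)))
save(ps['scene'],'s0.png'); save(ps['top'],'t0.png')
for n,p in ps.items():
  for q in ['surveyor','knob_top','rod_tip','cast_table','pit','dappen','bur_block','sprue_former']:
    print(n,q,[(np.round(d['position'],3).tolist(),round(d['confidence'],2)) for d in finder.pinpoint(p,q)][:3])
s=sensors.sense(); print(s, robot.pinch_z)
E
```

```text
scene surveyor [([0.616, 0.098, 0.001], 0.59)]
scene knob_top [([0.618, 0.098, 0.234], 0.61), ([0.62, 0.096, 0.002], 0.58)]
scene rod_tip [([0.622, 0.103, 0.059], 0.93)]
scene cast_table [([0.588, -0.19, 0.001], 0.96), ([0.532, 0.064, 0.014], 0.86), ([0.454, -0.132, 0.001], 0.7)]
scene pit [([0.575, -0.204, 0.054], 0.84), ([0.451, -0.153, 0.05], 0.81), ([0.535, 0.081, 0.074], 0.68)]
scene dappen [([0.529, 0.23, -0.0], 0.56)]
scene bur_block [([0.531, 0.234, -0.0], 0.58), ([0.666, 0.252, 0.0], 0.57)]
scene sprue_former [([0.61, -0.043, 0.001], 0.62)]
top surveyor [([0.617, 0.098, 0.001], 0.62)]
top knob_top [([0.618, 0.096, 0.232], 0.63)]
top rod_tip [([0.617, 0.098, 0.054], 0.44)]
top cast_table [([0.586, -0.187, -0.001], 0.81), ([0.53, 0.062, 0.017], 0.8), ([0.452, -0.136, 0.003], 0.67)]
top pit [([0.537, 0.08, 0.071], 0.91), ([0.445, -0.151, 0.056], 0.82), ([0.579, -0.21, 0.05], 0.67)]
top dappen [([0.53, 0.235, -0.001], 0.53)]
top bur_block [([0.67, 0.245, -0.0], 0.81)]
top sprue_former [([0.611, -0.043, 0.003], 0.73)]
{'time': 0.9, 'q': array([1.01539665e+00, 3.13182300e-01, 4.61096741e-02, 1.30358962e+00,
       1.47398890e-07, 1.43118464e+00]), 'joint_vel': array([-5.73000505e-04,  7.52272187e-05,  1.06518237e-03,  2.74440738e-03,
       -1.68790959e-05,  1.84110059e-03]), 'joint_torque': array([-1.26885501e-03, -4.80449367e+01,  2.98813087e+01,  1.26734512e-04,
       -1.42779759e-04, -4.80581377e-06]), 'ee_pos': array([0.23229034, 0.5260454 , 0.23133723]), 'tcp_rot': array([3.14145985e+00, 1.85131399e-05, 2.72580465e+00]), 'contact_force': array([-0.53723487, -0.54896334, -0.19825861]), 'torque': array([ 0.01002529, -0.02259995, -0.03491807]), 'grip_force': 0.0, 'finger_gap': 0.084977476379875} -0.0187
```

View pics/s0.png

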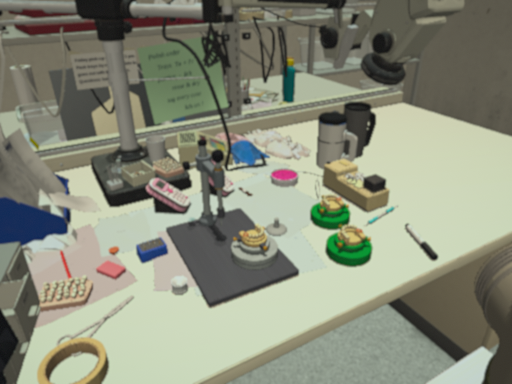

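View pics/t0.png

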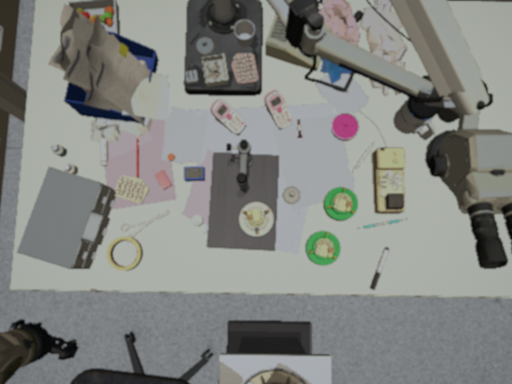

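The scene view shows the surveyor's column at about (208,185), the grey cast table on the plate at (254,245), and green look-alikes at (330,212) and (349,245). In the top view the plate spans x 210–279, the table is at (257,219) with the pit on its upper-left side, and the knob is near (242,172). The network estimates agree with both pictures. I'll move toward the knob first.

```bash
python3 -m creep '[[1,0.9,-1,0.3,0.25],[1,0.9,-1,0.3,0.25],[1,0.9,-1,0.3,0.25],[1,0.9,-1,0.3,0.25],[1,0.9,-1,0.3,0.25],[1,0.9,-1,0.3,0.25],[1,0.9,-1,0.3,0.25],[1,0.9,-1,0.3,0.25],[1,0.9,-1,0.3,0.25],[1,0.9,-1,0.3,0.25],[1,0.9,-1,0.3,0.25]]'
cat > look.py <<'E'
from h import *
import sys
def look(cs,qs):
  for n in cs:
    p=cams.read_camera(n); save(p,sys.argv[1]+n+'.png')
    for q in qs:
      print(n,q,[(np.round(d['position'],4).tolist(),round(d['confidence'],2)) for d in finder.pinpoint(p,q)][:3])
look(sys.argv[2].split(','),sys.argv[3].split(','))
E
python3 look.py b wrist knob_top,rod_tip,cast_table,pit,surveyor
```

```text
time: 2.28
ee_pos: [0.4309, 0.3053, 0.2976]
tcp_rot: [3.141, 0.0, 3.139]
contact_force: [0.1, -0.5, 0.2]
finger_gap: 0.0856
grip_force: 0.0
wrist knob_top []
wrist rod_tip [([0.6199, 0.0994, 0.0549], 0.54)]
wrist cast_table [([0.5357, 0.0623, 0.0166], 0.94), ([0.584, -0.1815, 0.0016], 0.91), ([0.4577, -0.1309, -0.0013], 0.89)]
wrist pit [([0.537, 0.0807, 0.0667], 0.89), ([0.5808, -0.2016, 0.0523], 0.61)]
wrist surveyor [([0.6166, 0.0991, 0.0003], 0.89)]
```

```bash
python3 -m creep '[[1,0.8,-0.95,0,0],[1,0.8,-0.95,0,0],[1,0.8,-0.95,0,0],[1,0.8,-0.95,0,0],[1,0.8,-0.95,0,0],[1,0.8,-0.95,0,0],[1,0,0,0,0]]'
python3 look.py c wrist,top knob_top,rod_tip,cast_table,pit,surveyor
```

```text
time: 3.45
ee_pos: [0.5265, 0.1919, 0.2968]
tcp_rot: [3.142, -0.001, 3.137]
contact_force: [-0.0, 0.9, 0.4]
finger_gap: 0.0856
grip_force: 0.0
wrist knob_top []
wrist rod_tip [([0.6205, 0.0985, 0.0536], 0.56)]
wrist cast_table [([0.5838, -0.1815, -0.0007], 0.88), ([0.4563, -0.1332, -0.0036], 0.64)]
wrist pit [([0.5786, -0.2034, 0.0512], 0.92), ([0.5373, 0.0824, 0.0679], 0.77), ([0.4532, -0.1509, 0.0559], 0.62)]
wrist surveyor [([0.6152, 0.0974, 0.001], 0.57)]
top knob_top [([0.6144, 0.098, 0.2305], 0.59)]
top rod_tip [([0.6202, 0.0948, 0.0568], 0.51)]
top cast_table [([0.5844, -0.1869, 0.0019], 0.72), ([0.5298, 0.0609, 0.0152], 0.59), ([0.4545, -0.1314, 0.0022], 0.58)]
top pit [([0.5789, -0.2094, 0.0507], 0.84), ([0.5353, 0.081, 0.0721], 0.66), ([0.4466, -0.1497, 0.0587], 0.56)]
top surveyor [([0.6176, 0.099, 0.001], 0.89), ([0.6124, -0.0414, 0.0019], 0.7)]
```

```bash
python3 -m creep '[[1,0.915,-0.94,0,0],[1,0.915,-0.94,0,0],[1,0.915,-0.94,0,0],[1,0.915,-0.94,0,0],[1,0.915,-0.94,0,0],[1,0,0,-0.5,0],[1,0,0,-0.5,0],[1,0,0,0,0]]'
python3 look.py d wrist,scene knob_top,rod_tip,pit,cast_table
```

```text
time: 5.05
ee_pos: [0.6166, 0.0985, 0.2759]
tcp_rot: [3.141, -0.003, 3.139]
contact_force: [-0.7, 0.2, 0.1]
finger_gap: 0.0855
grip_force: 0.0
wrist knob_top [([0.6141, 0.0943, 0.2389], 0.68)]
wrist rod_tip [([0.6187, 0.0974, 0.0546], 0.85)]
wrist pit [([0.5812, -0.2024, 0.0516], 0.94), ([0.4488, -0.15, 0.0584], 0.66), ([0.5383, 0.0791, 0.0693], 0.61)]
wrist cast_table [([0.5849, -0.1816, 0.0027], 0.76), ([0.5315, 0.0625, 0.0165], 0.74), ([0.4556, -0.1294, -0.0016], 0.73)]
scene knob_top [([0.6204, 0.0992, 0.2343], 0.83)]
scene rod_tip [([0.626, 0.0981, 0.0567], 0.77)]
scene pit [([0.5354, 0.0815, 0.0715], 0.95)]
scene cast_table [([0.5342, 0.0648, 0.0145], 0.77)]
```

View pics/dwrist.png

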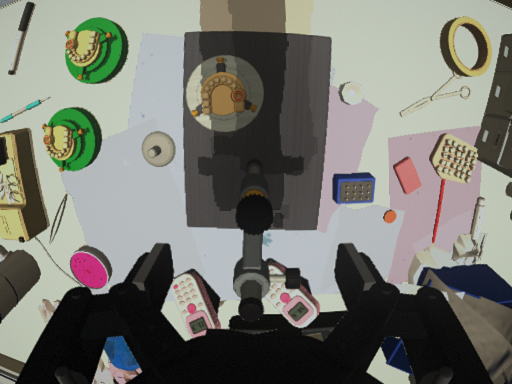

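The wrist view has the knob at (254,213), centred between the open fingers. The cast table is at (223,93) and the plate is nearly square to the axes. I'll lower onto the knob and grip it lightly.

```bash
python3 -m creep '[[1,0,0,-0.9,0],[1,0.05,0,-0.9,0],[1,0,0,-0.9,0],[1,0,0,-0.8,0],[1,0,0,0,0],[0,0,0,0,0],[0,0,0,0,0],[0,0,0,0,0],[0,0,0,0,0],[0,0,0,0,0],[0,0,0,0,0]]' 40
```

```text
time: 6.92
ee_pos: [0.6191, 0.0986, 0.2079]
tcp_rot: [3.141, 0.001, 3.139]
contact_force: [-0.3, 4.0, 2.6]
finger_gap: 0.023
grip_force: 39.2
```

```bash
python3 -m creep '[[0,0,0,0.3,0],[0,0,0,0.3,0],[0,0,0,0.3,0],[0,0,0,0.3,0],[0,0,0,0.25,0],[0,0,0,0.2,0],[0,0,0,0,0]]'
python3 look.py e scene,top,wrist knob_top,rod_tip,pit,cast_table
```

```text
time: 7.8
ee_pos: [0.619, 0.0986, 0.2396]
tcp_rot: [3.141, -0.001, 3.139]
contact_force: [2.8, 4.5, -2.1]
finger_gap: 0.0232
grip_force: 39.7
scene knob_top [([0.6208, 0.0978, 0.2663], 0.55)]
scene rod_tip [([0.6246, 0.1019, 0.0897], 0.74), ([0.62, 0.0982, 0.2665], 0.17)]
scene pit [([0.5384, 0.081, 0.0684], 0.88), ([0.6188, 0.0972, 0.2673], 0.22)]
scene cast_table [([0.532, 0.066, 0.0155], 0.92)]
top knob_top []
top rod_tip []
top pit [([0.5808, -0.2084, 0.0517], 0.84), ([0.4452, -0.1484, 0.0562], 0.81)]
top cast_table [([0.5861, -0.1851, 0.0022], 0.8), ([0.4556, -0.1316, 0.0028], 0.59), ([0.5311, 0.0608, 0.0151], 0.46)]
wrist knob_top [([0.6141, 0.0957, 0.266], 0.76), ([0.5377, 0.0794, 0.0668], 0.53)]
wrist rod_tip [([0.6195, 0.0964, 0.0882], 0.59)]
wrist pit [([0.5373, 0.0829, 0.066], 0.92), ([0.4506, -0.1481, 0.0578], 0.85), ([0.5772, -0.206, 0.0529], 0.73)]
wrist cast_table [([0.5377, 0.0634, 0.014], 0.82), ([0.4563, -0.1296, -0.0005], 0.81), ([0.5832, -0.1798, 0.001], 0.56)]
```

Knob gripped, and the rod tip is now about 87 mm up, clear of the teeth. I'll release it and go behind the table with a narrow two-finger fork turned to the push direction. The pit must move about (+82, +17.5) mm.

```bash
python3 -m creep '[[1,0,0,0,0],[1,0,0,0,0],[1,0,0,0,0],[1,0,0,0.9,0],[1,0,0,0.9,0],[1,0,0,0.9,0],[0.3,-1,-0.32,0.1,0.2],[0.3,-1,-0.32,0,0.2],[0.3,-1,-0.32,0,0.2],[0.3,-1,-0.32,0,0.2],[0.3,-1,-0.32,0,0.2],[0.3,-1,-0.32,0,0.2]]' && python3 -m creep '[[0.3,-1,-0.32,0,0.2],[0.3,-1,-0.32,0,0],[0.3,0,0,-1,0],[0.3,0,0,-1,0],[0.3,0,0,-1,0],[0.3,0,0,-1,0],[0.3,0,0,-1,0],[0.3,0,0,-1,0],[0.3,0,0,-1,0],[0.3,0,0,-1,0],[0.3,0,0,0,0]]'
python3 look.py f scene,top,wrist knob_top,rod_tip,pit,cast_table
```

```text
time: 10.05
ee_pos: [0.498, 0.0592, 0.2965]
tcp_rot: [-3.141, 0.0, -2.964]
contact_force: [0.9, 0.5, 0.1]
finger_gap: 0.0256
grip_force: 0.0
time: 11.42
ee_pos: [0.4575, 0.0467, 0.1353]
tcp_rot: [3.141, -0.003, -2.935]
contact_force: [-0.4, 0.3, 0.7]
finger_gap: 0.0256
grip_force: 0.0
scene knob_top [([0.618, 0.0984, 0.2652], 0.66)]
scene rod_tip [([0.6242, 0.1028, 0.0907], 0.86), ([0.6207, 0.1005, 0.268], 0.63)]
scene pit [([0.5798, -0.2034, 0.0491], 0.88), ([0.5389, 0.0817, 0.0708], 0.82)]
scene cast_table [([0.5356, 0.0667, 0.014], 0.95), ([0.5834, -0.1863, 0.0004], 0.71)]
top knob_top [([0.6132, 0.0968, 0.2679], 0.48)]
top rod_tip [([0.6204, 0.0979, 0.086], 0.68)]
top pit [([0.6181, 0.1002, 0.0028], 0.74), ([0.4449, -0.1506, 0.0588], 0.7), ([0.5759, -0.2066, 0.0513], 0.62)]
top cast_table [([0.586, -0.1876, -0.0012], 0.97), ([0.4535, -0.1354, 0.0028], 0.64), ([0.5311, 0.0625, 0.0162], 0.55)]
wrist knob_top []
wrist rod_tip []
wrist pit [([0.4497, -0.1511, 0.0564], 0.95), ([0.539, 0.0789, 0.0663], 0.75), ([0.58, -0.2012, 0.0532], 0.75)]
wrist cast_table [([0.5353, 0.0633, 0.0129], 0.89), ([0.4524, -0.1304, -0.0015], 0.62)]
```

```bash
python3 -c "
import cv2,numpy as np
cv2.imwrite('pics/f2.png',np.hstack([cv2.resize(cv2.imread('pics/fscene.png')[130:310,150:390],None,fx=1.66,fy=1.66),cv2.imread('pics/fwrist.png')[:298,60:460]]))"
```

```text
Traceback (most recent call last):
ValueError: all the input array dimensions except for the concatenation axis must match exactly, but along dimension 0, the array at index 0 has size 299 and the array at index 1 has size 298
```

```bash
python3 -m creep '[[0.3,0,0,-1,0],[0.3,0,0,-1,0],[0.3,0,0,-1,0],[0.3,0,0,-1,0],[0.3,0,0,-0.9,0],[0.3,0,0,-0.4,0],[0.3,0,0,0,0]]'
python3 look.py g scene,wrist pit,cast_table
python3 -c "
import cv2,numpy as np
cv2.imwrite('pics/g2.png',np.hstack([cv2.resize(cv2.imread('pics/gscene.png')[130:310,150:390],(400,300)),cv2.imread('pics/gwrist.png')[84:,60:460]]))"
```

```text
time: 13.05
ee_pos: [0.4584, 0.0469, 0.03]
tcp_rot: [3.141, -0.001, -2.935]
contact_force: [-0.5, 0.6, 1.2]
finger_gap: 0.0257
grip_force: 0.0
scene pit [([0.5388, 0.0803, 0.0718], 0.94)]
scene cast_table [([0.5314, 0.0637, 0.0149], 0.64), ([0.6655, 0.2533, 0.0023], 0.63), ([0.5866, -0.1863, -0.0013], 0.39)]
wrist pit []
wrist cast_table [([0.4536, -0.1344, 0.0006], 0.95), ([0.5865, -0.1847, 0.0019], 0.94), ([0.5357, 0.0641, 0.0142], 0.62)]
```

View pics/g2.png

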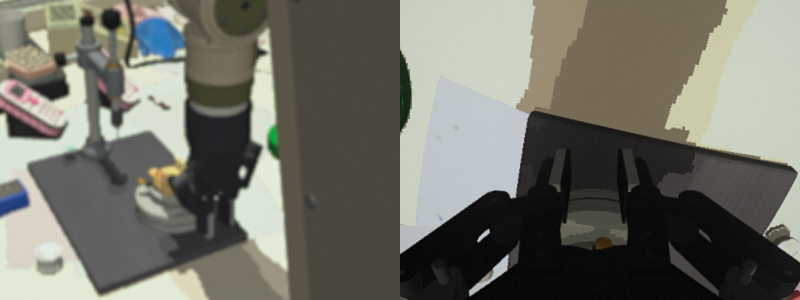

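The scene crop shows the fingers down on the plate behind the grey base. In the wrist crop both fingers, at about (560,190) and (630,190), straddle the base's near edge symmetrically. I'll push gently for most of the way, then look.

```bash
python3 -m creep '[[0.3,0.42,0.09,-0.1,0],[0.3,0.42,0.09,0,0],[0.3,0.42,0.09,0,0],[0.3,0.42,0.09,0,0],[0.3,0.42,0.09,0,0],[0.3,0.42,0.09,0,0],[0.3,0.42,0.09,0,0],[0.3,0.42,0.09,0,0],[0.3,0,0,0,0]]'
python3 look.py i scene,top,wrist,scene rod_tip,knob_top,pit,cast_table
```

```text
time: 14.48
ee_pos: [0.5274, 0.0613, 0.0285]
tcp_rot: [-3.141, 0.002, -2.935]
contact_force: [0.2, 0.4, 0.0]
finger_gap: 0.0253
grip_force: 0.0
scene rod_tip [([0.6241, 0.1052, 0.0893], 0.74)]
scene knob_top [([0.6177, 0.0994, 0.2674], 0.79)]
scene pit [([0.5885, 0.0916, 0.0739], 0.73)]
scene cast_table [([0.5854, 0.0789, 0.0136], 0.8)]
top rod_tip []
top knob_top [([0.6168, 0.097, 0.2696], 0.45)]
top pit [([0.5782, -0.2093, 0.048], 0.92), ([0.4457, -0.1516, 0.058], 0.86)]
top cast_table [([0.4552, -0.1304, 0.0033], 0.76), ([0.5871, -0.1893, 0.0026], 0.74)]
wrist rod_tip []
wrist knob_top []
wrist pit []
wrist cast_table [([0.4571, -0.1312, -0.0022], 0.62), ([0.5913, 0.0763, 0.0159], 0.56)]
scene rod_tip [([0.6234, 0.104, 0.0899], 0.69)]
scene knob_top [([0.6183, 0.1009, 0.2658], 0.82), ([0.5278, 0.2311, -0.0], 0.26)]
scene pit [([0.5875, 0.0972, 0.0723], 0.59)]
scene cast_table [([0.5849, 0.0775, 0.0152], 0.98)]
```

```bash
python3 -m creep '[[0.3,0.3,0.075,0,0],[0.3,0.3,0.075,0,0],[0.3,0.3,0.075,0,0],[0.3,0.3,0.075,0,0],[0.3,0,0,0,0]]'
python3 look.py j scene,wrist,scene rod_tip,knob_top,pit,cast_table
python3 -c "
import cv2
cv2.imwrite('pics/j2.png',cv2.resize(cv2.imread('pics/jscene.png')[130:280,160:310],(600,600),interpolation=2))"
```

```text
time: 16.1
ee_pos: [0.5512, 0.0674, 0.0285]
tcp_rot: [-3.142, 0.001, -2.935]
contact_force: [1.1, -0.7, 0.8]
finger_gap: 0.0258
grip_force: 0.0
scene rod_tip [([0.6222, 0.1046, 0.0905], 0.87)]
scene knob_top [([0.6202, 0.0994, 0.2658], 0.6)]
scene pit [([0.6125, 0.1004, 0.0694], 0.84), ([0.6172, 0.1007, 0.2679], 0.26)]
scene cast_table [([0.6092, 0.0816, 0.016], 0.71)]
wrist rod_tip []
wrist knob_top []
wrist pit []
wrist cast_table [([0.4537, -0.1292, -0.0016], 0.77), ([0.6113, 0.0824, 0.0155], 0.76)]
scene rod_tip [([0.6235, 0.1039, 0.0909], 0.74), ([0.6108, -0.0409, -0.0034], 0.34)]
scene knob_top [([0.617, 0.0978, 0.2705], 0.62)]
scene pit [([0.6119, 0.102, 0.0716], 0.62)]
scene cast_table [([0.61, 0.0851, 0.0137], 0.83)]
```

View pics/j2.png

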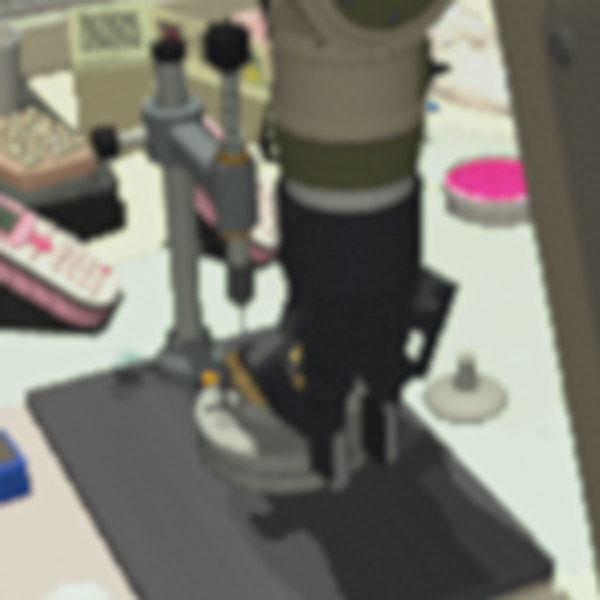

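The scene crop shows the pushed table under the arm, the chuck and rod at (240,300) just over the cast, and clear space between gripper and sleeve. I'll push 3 mm more, then back off for unobstructed views.

```bash
python3 -m creep '[[0.3,0.15,0.02,0,0],[0.3,0,0,0,0],[0.3,-0.8,-0.15,0,0],[0.3,-1,-0.2,0,0],[0.3,-1,-0.2,0.5,0],[0.3,-0.5,-0.1,1,0],[0.3,-0.5,0,1,0],[0.3,0,0,1,0],[0.3,0,0,1,0],[0.3,0,0,1,0],[0.3,0,0,1,0],[0.3,0,0,0,0]]'
python3 look.py k scene,top,wrist,top,wrist,scene rod_tip,pit,cast_table
```

```text
time: 18.35
ee_pos: [0.4784, 0.0546, 0.1598]
tcp_rot: [-3.141, 0.004, -2.935]
contact_force: [-0.3, 0.4, -0.3]
finger_gap: 0.0256
grip_force: 0.0
scene rod_tip [([0.6256, 0.1013, 0.0894], 0.62)]
scene pit [([0.6115, 0.099, 0.0705], 0.9), ([0.5797, -0.2048, 0.0493], 0.7), ([0.6104, -0.0406, 0.0004], 0.56)]
scene cast_table [([0.6102, 0.0822, 0.0151], 0.97), ([0.5845, -0.1893, -0.0016], 0.71), ([0.6681, 0.251, 0.0032], 0.71)]
top rod_tip [([0.6161, 0.1004, 0.0865], 0.48), ([0.618, 0.0998, 0.0018], 0.32)]
top pit [([0.4438, -0.1508, 0.0572], 0.97), ([0.5812, -0.2043, 0.0535], 0.75), ([0.6163, 0.0959, 0.0676], 0.73)]
top cast_table [([0.6054, 0.0792, 0.0116], 0.63), ([0.5857, -0.1873, -0.0015], 0.63), ([0.4542, -0.1314, 0.0019], 0.61)]
wrist rod_tip []
wrist pit [([0.5803, -0.2042, 0.0523], 0.86), ([0.4499, -0.1498, 0.0568], 0.8), ([0.6157, 0.1022, 0.0689], 0.65)]
wrist cast_table [([0.4532, -0.1318, 0.0001], 0.81), ([0.6142, 0.0843, 0.0142], 0.76), ([0.5839, -0.1799, 0.0016], 0.75)]
top rod_tip [([0.6205, 0.0968, 0.0876], 0.53)]
top pit [([0.614, 0.0975, 0.0702], 0.97), ([0.5825, -0.2052, 0.0521], 0.87), ([0.4462, -0.1506, 0.0549], 0.62)]
top cast_table [([0.5879, -0.1864, -0.0022], 0.87), ([0.4517, -0.1334, 0.0038], 0.85), ([0.6116, 0.0824, 0.0138], 0.84)]
wrist rod_tip []
wrist pit [([0.4504, -0.1528, 0.0554], 0.73), ([0.6134, 0.0981, 0.0661], 0.7), ([0.5803, -0.1999, 0.0511], 0.56)]
wrist cast_table [([0.4551, -0.1317, -0.0008], 0.81), ([0.5857, -0.1841, 0.0008], 0.68), ([0.6131, 0.0836, 0.0146], 0.59)]
scene rod_tip [([0.6213, 0.1036, 0.0922], 0.63)]
scene pit [([0.6103, 0.1001, 0.0717], 0.96), ([0.5784, -0.2016, 0.0514], 0.94)]
scene cast_table [([0.6081, 0.0835, 0.0139], 0.95), ([0.614, 0.0997, 0.071], 0.27)]
```

```bash
python3 -c "
import cv2,numpy as np
a=[cv2.resize(cv2.imread('pics/k%s.png'%n)[y:y+h,x:x+w],(400,500),interpolation=2) for n,y,x,w,h in (('scene',170,190,80,100),('wrist',120,166,180,225))]
cv2.imwrite('pics/k2.png',np.hstack(a))"
```

```text
(no output)
```

View pics/k2.png

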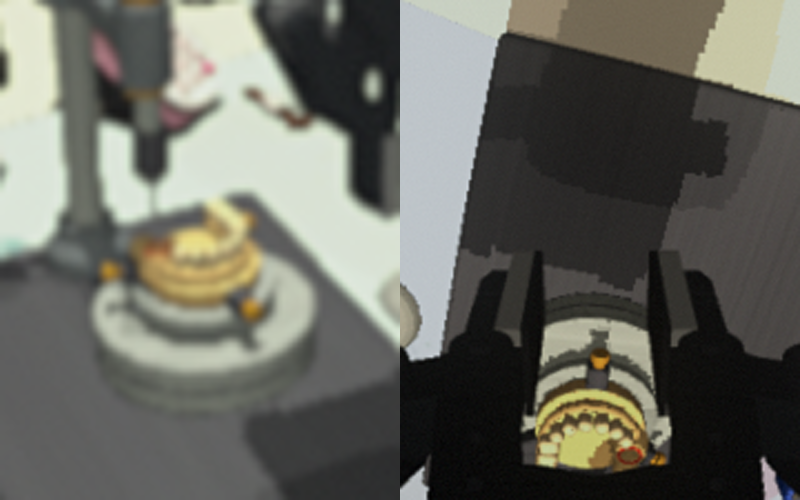

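The scene crop has the rod tip at (155,215) and the red ring just below it at (155,245). The wrist crop shows the ring at (630,457), so the table is upright and almost under the rod. Next I'll measure the remaining offset by pixel triangulation.

```bash
cat > tri.py <<'E'
from h import *
from scipy.optimize import least_squares
def proj(p,X,fish):
    c=p['R']@X+p['t']
    f=p['mtx']
    if fish:
        r=np.hypot(c[0],c[1]); th=np.arctan2(r,c[2]); c=np.array([c[0]/r*th,c[1]/r*th,1])
    else: c=c/c[2]
    return (f@c)[:2]
def ring(p,fish,X0):
    u=proj(p,X0,fish); hsv=cv2.cvtColor(p['color'],cv2.COLOR_RGB2HSV).astype(int)
    m=((hsv[...,0]<9)|(hsv[...,0]>170))&(hsv[...,1]>110)&(hsv[...,2]>70)
    yy,xx=np.nonzero(m); k=np.hypot(xx-u[0],yy-u[1])<(9 if not fish else 14)
    return (np.array([(xx[k].min()+xx[k].max())/2,(yy[k].min()+yy[k].max())/2]) if k.any() else None),k.sum(),u,(xx[k].min(),xx[k].max(),yy[k].min(),yy[k].max()) if k.any() else None
P={n:cams.read_camera(n) for n in('scene','top','wrist')}
for n,p in P.items(): print(n,'cam at',np.round(-p['R'].T@p['t'],3))
obs=[]
for n,p in P.items():
    c,k,u,b=ring(p,n=='wrist',np.array([.6135,.0985,.074])); print(n,'ring',c,k,np.round(u,1),b)
    if c is not None: obs.append((p,c,n=='wrist'))
def tri(o,z=None):
    if z is None: s=least_squares(lambda X:np.hstack([proj(p,X,f)-c for p,c,f in o]),[.61,.1,.07])
    else: s=least_squares(lambda X:np.hstack([proj(p,np.r_[X,z],f)-c for p,c,f in o]),[.61,.1])
    return np.round(s.x,4),np.round(s.fun,1)
print('ring all',tri(obs)); 
for o in obs: print('single z=.074',tri([o],.074))
for n in('scene','top'):
    for d in finder.silhouettes(P[n],'knob_top')[:1]:
        m=d['pixels']; yy,xx=np.nonzero(m); print(n,'spindle',d['confidence'],m.sum(),xx.min(),xx.max(),yy.min(),yy.max())
        for y in range(yy.min(),yy.max()+1): print(y,xx[yy==y].min(),xx[yy==y].max(),end='; ')
        print()
    for z in(.266,.242,.105,.0865): print(n,'axis z',z,np.round(proj(P[n],np.array([.619,.0985,z]),0),1))
E
python3 tri.py
```

```text
scene cam at [-0.078  0.399  0.551]
top cam at [0.399 0.054 1.405]
wrist cam at [0.397 0.036 0.302]
scene ring None 0 [222.  219.4] None
top ring None 0 [244.1 189.5] None
wrist ring [269.  324.5] 23 [269.7 324.5] (np.int64(264), np.int64(274), np.int64(321), np.int64(328))
ring all (array([0.6144, 0.098 , 0.0733]), array([ 0., -0.]))
single z=.074 (array([0.6137, 0.0978]), array([0., 0.]))
scene spindle 0.66 373 210 223 134 207
134 216 216; 135 212 219; 136 211 221; 137 211 221; 138 210 222; 139 210 222; 140 210 222; 141 210 222; 142 210 222; 143 210 222; 144 211 222; 145 211 222; 146 212 221; 147 213 221; 148 214 220; 149 214 220; 150 215 219; 151 215 219; 152 215 219; 153 215 219; 154 215 219; 155 215 219; 156 215 219; 157 215 219; 158 215 219; 159 215 219; 160 215 219; 161 215 219; 162 215 220; 163 215 220; 164 215 220; 165 215 220; 166 216 219; 167 217 219; Traceback (most recent call last):
  File "tri.py", line 30, in <module>
    for y in range(yy.min(),yy.max()+1): print(y,xx[yy==y].min(),xx[yy==y].max(),end='; ')
                                                 ~~~~~~~~~~~~~^^
    return umr_minimum(a, axis, None, out, keepdims, initial, where)
ValueError: zero-size array to reduction operation minimum which has no identity
```

```bash
python3 -m creep '[[0.3,0,0,-1,0],[0.3,0,0,-1,0],[0.3,0,0,-1,0],[0.3,0,0,-1,0],[0.3,0,0,-1,0],[0.3,0,0,-1,0],[0.3,0,0,-0.55,0],[0.3,0.8,0.13,0,0],[0.3,0.8,0.13,0,0],[0.3,0.8,0.13,0,0],[0.3,0.65,0.12,0,0],[0.3,0,0,0,0]]' && python3 -m creep '[[0.3,0.3,0.05,0,0],[0.3,0.3,0.05,0,0],[0.3,0.3,0.07,0,0],[0.3,0.1,0,0,0],[0.3,0,0,0,0],[0.3,0,0,0,0]]'
```

```text
time: 21.25
ee_pos: [0.5391, 0.0649, 0.0275]
tcp_rot: [-3.141, 0.001, -2.935]
contact_force: [-0.5, 0.5, -1.0]
finger_gap: 0.0256
grip_force: 0.0
time: 22.0
ee_pos: [0.558, 0.0682, 0.0273]
tcp_rot: [3.141, 0.0, -2.935]
contact_force: [-0.6, 0.4, -0.4]
finger_gap: 0.0257
grip_force: 0.2
```

```bash
python3 -m creep '[[0.3,-0.8,-0.15,0,0],[0.3,-1,-0.2,0,0],[0.3,-1,-0.2,0.5,0],[0.3,-0.6,-0.1,1,0],[0.3,-0.6,0,1,0],[0.3,0,0,1,0],[0.3,0,0,1,0],[0.3,0,0,1,0],[0.3,0,0,1,0],[0.3,0,0,0,0]]'
python3 tri.py 2>/dev/null | grep -E 'ring|single'
python3 look.py l scene,top,wrist,top rod_tip,pit,cast_table
```

```text
time: 23.25
ee_pos: [0.4793, 0.0551, 0.1589]
tcp_rot: [-3.141, 0.004, -2.935]
contact_force: [0.1, 0.5, -0.7]
finger_gap: 0.0258
grip_force: 0.0
scene ring None 0 [222.  219.4] None
top ring None 0 [244.1 189.5] None
wrist ring [268. 328.] 14 [269.5 324.6] (np.int64(263), np.int64(273), np.int64(325), np.int64(331))
ring all (array([0.617 , 0.0977, 0.0758]), array([-0.,  0.]))
single z=.074 (array([0.6187, 0.0982]), array([ 0., -0.]))
scene rod_tip [([0.6234, 0.101, 0.0921], 0.7)]
scene pit [([0.5809, -0.2006, 0.0494], 0.68)]
scene cast_table [([0.6157, 0.0843, 0.0122], 0.71), ([0.5858, -0.1852, 0.0006], 0.71)]
top rod_tip [([0.6184, 0.0972, 0.0853], 0.61)]
top pit [([0.6189, 0.1004, 0.0705], 0.88), ([0.5801, -0.2075, 0.0505], 0.71), ([0.4453, -0.1518, 0.0595], 0.7)]
top cast_table [([0.587, -0.1871, 0.0002], 0.82), ([0.615, 0.0827, 0.0134], 0.77), ([0.4549, -0.1312, 0.0036], 0.75)]
wrist rod_tip []
wrist pit [([0.5783, -0.2028, 0.0551], 0.83), ([0.6186, 0.0974, 0.0684], 0.75), ([0.4515, -0.1525, 0.0558], 0.69)]
wrist cast_table [([0.6164, 0.0819, 0.0181], 0.97), ([0.5882, -0.1822, 0.001], 0.79), ([0.4546, -0.1309, -0.0011], 0.78)]
top rod_tip [([0.6188, 0.0971, 0.0819], 0.62)]
top pit [([0.5812, -0.2072, 0.0488], 0.92), ([0.444, -0.1491, 0.0572], 0.81), ([0.6171, 0.0993, 0.0711], 0.64)]
top cast_table [([0.6107, 0.0828, 0.0162], 0.91), ([0.4552, -0.1342, 0.0034], 0.6), ([0.5869, -0.1908, 0.0019], 0.56)]
```

```bash
python3 -c "
import cv2
cv2.imwrite('pics/l2.png',cv2.resize(cv2.imread('pics/lscene.png')[190:240,195:245],(600,600),interpolation=2))"
```

```text
(no output)
```

View pics/l2.png

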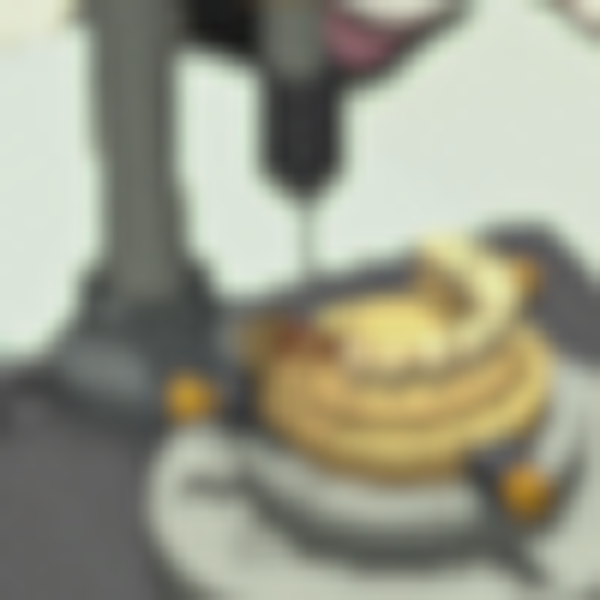

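The rod's column (about x=307) coincides with the centre of the red ring at (308,338), so the pit lies under the rod. I'll go back to the knob.

```bash
python3 -m creep '[[1,0,0,1,-0.2],[1,0,0,1,-0.2],[1,0,0,1,-0.2],[1,0,0,1,-0.2],[1,0,0,1,-0.2],[1,0,0,1,-0.2],[1,0,0,1,-0.2],[1,0,0,0.1,0],[1,1,0.31,0,0],[1,1,0.31,0,0],[1,1,0.31,0,0],[1,1,0.31,0,0]]' && python3 -m creep '[[1,1,0.31,0,0],[1,1,0.31,0,0],[1,1,0.31,0,0],[1,0,0,0,0],[1,0,0,0,0]]'
```

```text
time: 25.75
ee_pos: [0.5583, 0.0802, 0.2981]
tcp_rot: [3.142, -0.001, 3.139]
contact_force: [0.2, 0.1, 0.9]
finger_gap: 0.0853
grip_force: 0.0
time: 26.38
ee_pos: [0.6172, 0.0986, 0.2985]
tcp_rot: [-3.142, -0.002, 3.139]
contact_force: [-0.9, 0.2, 0.2]
finger_gap: 0.0854
grip_force: 0.0
```

```bash
python3 -m creep '[[1,0.08,0,-0.75,0],[1,0,0,-0.75,0],[1,0,0,-0.75,0],[1,0,0,-0.7,0],[1,0,0,0,0],[0,0,0,0,0],[0,0,0,0,0],[0,0,0,0,0],[0,0,0,0,0],[0,0,0,0,0],[0,0,0,0,0]]' 40
```

```text
time: 27.75
ee_pos: [0.6198, 0.0986, 0.2408]
tcp_rot: [3.141, 0.001, 3.138]
contact_force: [-0.1, -0.7, 2.5]
finger_gap: 0.0231
grip_force: 39.1
```

```bash
python3 -m creep '[[0,0,0,-0.15,0],[0,0,0,-0.15,0],[0,0,0,-0.1,0],[0,0,0,-0.1,0],[0,0,0,0,0]]'; python3 -m creep '[[0,0,0,-0.05,0],[0,0,0,-0.05,0],[0,0,0,0,0]]';python3 look.py m scene rod_tip,pit,cast_table
```

```text
time: 28.38
ee_pos: [0.6198, 0.0986, 0.23]
tcp_rot: [3.141, 0.0, 3.138]
contact_force: [2.0, -0.2, -0.5]
finger_gap: 0.023
grip_force: 39.1
time: 28.75
ee_pos: [0.6198, 0.0986, 0.2283]
tcp_rot: [3.141, 0.0, 3.138]
contact_force: [2.5, 0.0, 2.1]
finger_gap: 0.0233
grip_force: 39.2
scene rod_tip [([0.6226, 0.102, 0.0777], 0.78), ([0.6117, -0.0429, -0.0024], 0.56)]
scene pit [([0.6203, 0.1026, 0.0718], 0.65)]
scene cast_table []
```

```bash
python3 -m creep '[[0,0,0,-0.04,0],[0,0,0,0,0]]'|grep -E 'ee|contact'; python3 -m creep '[[0,0,0,-0.04,0],[0,0,0,0,0]]'|grep -E 'ee|contact'
```

```text
ee_pos: [0.6198, 0.0987, 0.2276]
contact_force: [2.9, -0.2, 2.4]
ee_pos: [0.6198, 0.0986, 0.2267]
contact_force: [3.8, 0.6, 2.8]
```

```bash
python3 -m creep '[[0,0,0,-0.04,0],[0,0,0,0,0]]'|grep -E 'ee|contact'; python3 look.py n scene,wrist rod_tip,pit,cast_table;  python3 -c "
import cv2
cv2.imwrite('pics/n2.png',cv2.resize(cv2.imread('pics/nscene.png')[190:240,195:245],(600,600),interpolation=2))"
```

```text
ee_pos: [0.6198, 0.0986, 0.2259]
contact_force: [4.3, 1.0, 1.9]
scene rod_tip [([0.6224, 0.1047, 0.0728], 0.55)]
scene pit [([0.6169, 0.0976, 0.0713], 0.68)]
scene cast_table [([0.617, 0.0855, 0.0157], 0.56), ([0.62, 0.0995, 0.2517], 0.38)]
wrist rod_tip [([0.6204, 0.096, 0.0723], 0.97)]
wrist pit [([0.4522, -0.1521, 0.057], 0.98), ([0.5757, -0.1995, 0.0516], 0.96), ([0.6205, 0.0979, 0.0675], 0.88)]
wrist cast_table [([0.588, -0.1829, 0.0017], 0.9), ([0.455, -0.1319, -0.0017], 0.85), ([0.6198, 0.0814, 0.0168], 0.62)]
```

View pics/n2.png

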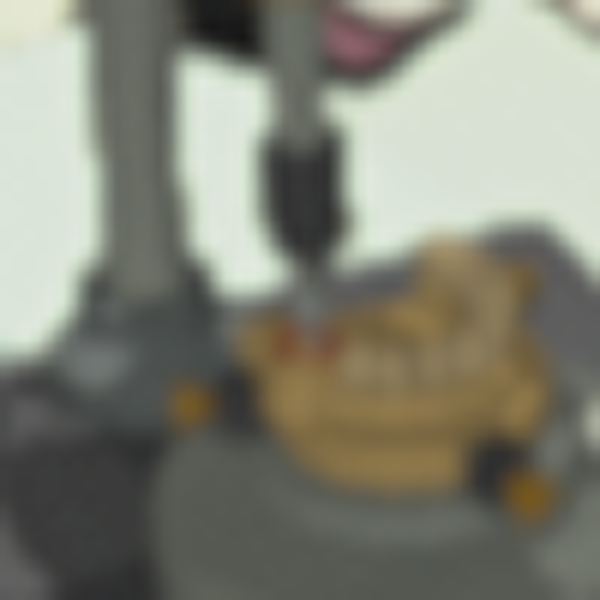

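The rod now enters the red ring at (308,335), central in the pit. I'll lower in sub-millimetre steps until the force rises.

```bash
python3 -m creep '[[0,0,0,-0.03,0],[0,0,0,0,0]]'|grep -E 'ee|contact'; python3 -m creep '[[0,0,0,-0.03,0],[0,0,0,0,0]]'|grep -E 'ee|contact'
```

```text
ee_pos: [0.6197, 0.0986, 0.2254]
contact_force: [5.9, 0.4, 2.3]
ee_pos: [0.6197, 0.0987, 0.2248]
contact_force: [5.2, 0.8, 2.0]
```

```bash
python3 -m creep '[[0,0,0,-0.03,0],[0,0,0,0,0]]'|grep -E 'ee|contact'; python3 -m creep '[[0,0,0,-0.02,0],[0,0,0,0,0]]'|grep -E 'ee|contact'
```

```text
ee_pos: [0.6197, 0.0986, 0.2241]
contact_force: [4.7, 1.0, 2.7]
ee_pos: [0.6197, 0.0987, 0.2238]
contact_force: [5.0, 0.1, 2.3]
```

```bash
python3 -m creep '[[0,0,0,-0.02,0],[0,0,0,0,0]]'|grep -E 'ee|contact'; python3 -m creep '[[0,0,0,-0.02,0],[0,0,0,0,0]]'|grep -E 'ee|contact'
```

```text
ee_pos: [0.6197, 0.0987, 0.2235]
contact_force: [4.3, 1.5, 2.8]
ee_pos: [0.6197, 0.0986, 0.2232]
contact_force: [4.9, 0.8, 4.0]
```

```bash
python3 -m creep '[[0,0,0,-0.02,0],[0,0,0,0,0]]'|grep -E 'ee|contact'; python3 -m creep '[[0,0,0,-0.02,0],[0,0,0,0,0]]'|grep -E 'ee|contact'
```

```text
ee_pos: [0.6197, 0.0986, 0.2227]
contact_force: [4.7, 0.5, 4.3]
ee_pos: [0.6197, 0.0987, 0.2223]
contact_force: [4.7, 0.3, 4.3]
```

```bash
python3 -m creep '[[0,0,0,-0.02,0],[0,0,0,0,0]]'|grep -E 'ee|contact'
```

```text
ee_pos: [0.6198, 0.0987, 0.2221]
contact_force: [4.5, 0.2, 5.4]
```

```bash
python3 -m creep '[[0,0,0,-0.02,0],[0,0,0,0,0]]'|grep -E 'ee|contact'
```

```text
ee_pos: [0.6198, 0.0987, 0.222]
contact_force: [4.1, 0.9, 7.7]
```

```bash
python3 look.py o scene,wrist rod_tip,pit,knob_top,cast_table
```

```text
scene rod_tip [([0.6237, 0.0976, 0.0686], 0.9), ([0.6168, 0.0839, 0.0158], 0.46)]
scene pit [([0.6188, 0.099, 0.0711], 0.6)]
scene knob_top [([0.6171, 0.0991, 0.2508], 0.9)]
scene cast_table [([0.6175, 0.0812, 0.0144], 0.59)]
wrist rod_tip [([0.6211, 0.0961, 0.0713], 0.77)]
wrist pit [([0.6177, 0.1015, 0.0697], 0.88), ([0.451, -0.1521, 0.0566], 0.86), ([0.5771, -0.2001, 0.0525], 0.79)]
wrist knob_top [([0.6167, 0.0945, 0.2505], 0.86)]
wrist cast_table [([0.6165, 0.0832, 0.0177], 0.95), ([0.4557, -0.1304, -0.0032], 0.77), ([0.5848, -0.1815, 0.0028], 0.6)]
```

Force now rises while the tool stops, so the tip has bottomed. One more small press, then I'll release and check.

```bash
python3 -m creep '[[0,0,0,-0.02,0],[0,0,0,0,0],[0,0,0,0,0]]'|grep -E 'ee|contact'
```

```text
ee_pos: [0.6198, 0.0987, 0.2219]
contact_force: [4.1, 0.2, 8.1]
```

```bash
python3 -m creep '[[0.5,0,0,0,0],[1,0,0,0,0],[1,0,0,0,0],[1,0,0,0,0],[1,0,0,0.5,0],[1,0,0,0.9,0],[1,0,0,0.9,0],[1,0,0,0.9,0],[1,0,0,0,0]]'; python3 look.py p scene,top,wrist rod_tip,pit,knob_top,cast_table,dappen,sprue_former;  python3 -c "
import cv2
cv2.imwrite('pics/p2.png',cv2.resize(cv2.imread('pics/pscene.png')[190:240,195:245],(600,600),interpolation=2))"
```

```text
time: 34.6
ee_pos: [0.6205, 0.0987, 0.2872]
tcp_rot: [3.141, 0.004, 3.138]
contact_force: [-0.1, 0.3, -0.0]
finger_gap: 0.0859
grip_force: 0.0
scene rod_tip [([0.6236, 0.1039, 0.0709], 0.96), ([0.616, 0.0839, 0.0164], 0.65)]
scene pit [([0.6176, 0.0996, 0.0718], 0.97)]
scene knob_top [([0.6187, 0.1028, 0.247], 0.96)]
scene cast_table [([0.6144, 0.0827, 0.016], 0.91)]
scene dappen [([0.5306, 0.2329, -0.0004], 0.85)]
scene sprue_former [([0.611, -0.0456, -0.0012], 0.8)]
top rod_tip []
top pit [([0.5808, -0.2093, 0.0493], 0.83)]
top knob_top []
top cast_table [([0.4573, -0.132, 0.001], 0.8), ([0.586, -0.189, 0.0027], 0.74)]
top dappen []
top sprue_former [([0.6108, -0.0407, 0.0005], 0.6)]
wrist rod_tip [([0.6183, 0.0979, 0.0704], 0.91)]
wrist pit [([0.6166, 0.1009, 0.0683], 0.98), ([0.4515, -0.1496, 0.0561], 0.91), ([0.5776, -0.2004, 0.054], 0.64)]
wrist knob_top [([0.6146, 0.0916, 0.2494], 0.68)]
wrist cast_table [([0.6144, 0.0829, 0.0149], 0.88), ([0.586, -0.1834, 0.0004], 0.87), ([0.4551, -0.1317, 0.0012], 0.64)]
wrist dappen [([0.5308, 0.2322, -0.0021], 0.55)]
wrist sprue_former [([0.6117, -0.0416, 0.0007], 0.97)]
```

View pics/p2.png

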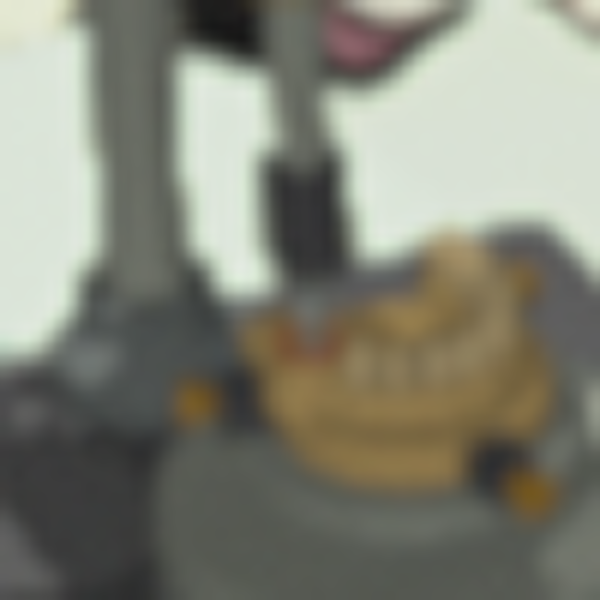

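The released spindle stayed down, with the rod centred in the ring at (312,335), the table level and the neighbouring items unmoved. The total descent of 18.9 mm also fits the pit's bottom height, so I'll hand in.

```bash
python3 -c "
from rig import job; print(job.sign_off())"
```

```text
the job is handed in; nothing more can be done
None
```

I handed the job in with the rod tip resting in the red-ringed pit, the table level on the plate, the dish and sprue former where they stood, and the bur block not re-measured; no verdict on the judging came back.

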